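Hold the recessed reset button of a controller with a stylus

ROBOT

A 6-joint arm with a two-finger parallel gripper is mounted at the origin on the work surface. World frame = base frame: x ahead of the robot, y to its left, z up, the work surface at z = 0. Lengths are in m, angles in rad, forces in N, time in s.
With the tool pointing down it reaches from about 0.35 to 0.975 m from the base axis. Payload 4.9 kg.
Tool frame: the origin (TCP) lies midway between the tips of the shut fingers; the grasp point (between the pads) lies 19 mm behind it; z points along the fingers, y is the line along which they close (so a half turn about z gives the same grasp; the last joint's range is limited). The gripper opens to 85 mm and grips with 20 to 120 N. Pads are 22 mm wide; open, the fingers measure 114 mm over their backs; the gripper's body (76 mm by 85 mm) begins 54 mm behind the grasp point. The pads swing forward as they close: fully open they stand 13 mm farther back than shut.
Start: joints at [1.046, 0.053, 1.613, -0, 1.476, -0.119], TCP at [0.247, 0.574, 0.231] pointing down, gripper open.
Joint ranges: [-3.01, 3.01], [-1.01, 2.22], [0.06, 2.58], [-1.02, 4.17], [0.09, 2.62], [-3.14, 3.14]. Speed limits (rad/s): [2.57, 2.57, 3.14, 3.14, 3.14, 3.14].

INTERFACE

Orientations are given as a rotation vector (axis times angle).
In Python, from station import ctrl gives the robot as it stands. The module is installed in compiled form; this text tells all that it offers.
- The arm moves only by the shell command python3 -m handwheel 'ROWS' [OPENING] [FORCE]. ROWS is JSON, a list of rows, each a list of 2 entries, a list of its own where there are three numbers: the shift along the tool's x, y, z in cm, then the turn, a rotation vector about the tool's x, y, z in rad. In form: [[[tx, ty, tz], [ax, ay, az]], ...]. A call has 1 to 5 rows; each row is the pose to reach, as a shift and turn from the pose commanded when the call began, along the tool's axes at that moment; what a row does not reach only later rows make up. A row lasts 1/8 s, in which the tool goes at most 62.5 mm and 10.7 degrees, less where a joint would pass 70% of its speed; a pose out of reach is approached as far as the arm can. A call with a gripper value outside its range is refused whole. OPENING is the gripper's target within -1 to 1 (shut at 1, half-way at 0, fully open at -1), set as the call begins (- or left out, the last holds). The fingers move at their own pace and stop on an object; FORCE is the grip in N (left out, the last holds). Time passes only in rows, so rows that repeat a pose let the fingers close. It gives the time, the measured TCP pose, the force, the opening and the grip force at its end, in the units of the state.
- ctrl.get_obs(): the state, without advancing time (a new reading comes with each control period).
- ctrl.get_image(name): name is "scene" or "top" or "wrist"; returns the picture (420x560x3 uint8, blue, green, red); there is no depth.
- ctrl.calibration(name): a dict with "fx", "fy", "cx", "cy" (pixels), "k1" (the pictures are not rectified: a ray, as slopes to the right and down, at radius r is drawn at 1 + k1 r^2 times it, then the intrinsics apply), "R" (3x3) and "t" (3): a world point X has camera coordinates R X + t. Camera axes: x right, y down, z forward; pixel columns grow to the right and rows downward; lengths in m; the calibration is good to about 2 mm. A picture is of the moment at which its call begins: read the wrist's pose just before it. calibration takes no time and is no camera call; for the wrist camera it gives the pose at the moment of the call.
- ctrl.finish_job(): hands the job in; it is judged then, once.
Trained networks look in the newest picture that a camera, given by its name, has taken for a name from the list of things; names that differ only in an ending like _2 or _b are one class to them, and where a whole thing is asked for, a point or a joint stands for the part that bears it (a point fixed in the world has none). Each returns a list of dicts, best first, with "score" (0 to 1); they miss things now and then, are a little off and sometimes report something else, mostly with a low value. They report only what shows in the picture. A call takes as long as a camera call. They do not tell look-alikes from the thing itself.
- ctrl.look_for(camera, query): "position" ([column, row] in pixels, amid what is visible of it).
- ctrl.landmark_of(camera, query): "position" ([column, row] in pixels: a listed point, or the origin of a listed thing).
The state is a dict: "t": time; "q": joint angles; "dq": joint speeds; "effort": joint torques, N m; "tool_pos": TCP position; "tool_rot": TCP orientation; "contact_force": force on the tool from outside, world axes, zero at the start; "wrist_torque": the same for the moment, N m; "opening": finger opening in m; "grip_force": force on a finger pad.
Only numpy, scipy, OpenCV 4.12 (cv2) and the standard library are available. Lean on these libraries where they do the work, as an engineer would, in place of code of your own. Each camera call takes 0.05 s, during which the arm holds its last target. There are 200 camera calls.

TASK

Lift the loose blue service cover off the controller and lay it flat, ridge up, in the steel parts tray. Then take the yellow stylus out of the tool stand, reach its tip down through the red-ringed round aperture in the opened service well, press the recessed red button all the way in, and finish while still holding it down with the gripped stylus. Leave the other tools and everything else on the bench where they are.

Things in the scene. Friction and masses are not known exactly. Their poses are not given: they have to be found in the camera images.
- controller: White controller on a DIN rail on a fixed aluminium plate (150 x 230 mm). Origin: centre of the plate's underside; z up, y along its length, x across. Middle deck 76 (x) x 170 (y) mm, top 66 mm above the bench; lower terminal strips (52 mm high) on both long sides, to x = +-55. In the deck an open service well 46 x 56 mm, 10 mm deep, centred at y = +30 mm; display at the -y end
- aperture (a point): Mouth centre of the round red-ringed aperture in the floor of the service well, 56 mm above the bench, at x = 0, y = +20 mm in the controller's frame (same axes). A straight upright bore, 14 mm diameter, 2 mm chamfer. In it the red button's top (11 mm diameter) is 18 mm below the mouth when not pressed. Hidden under the cover at first
- reset_button (a joint): Travel of the recessed red button: 0 released, 0.005 m all the way in (straight down). It springs back: about 2 N starts it, 4.5 N holds it fully down
- cover_ridge (a point): Centre of the finger ridge, 12 (x) x 40 (y) x 18 mm high, of the dark blue cover (35 g), at first lying loose over the well, axes as the controller's. The ridge stands on a flange 60 x 70 x 4 mm with an 8 mm deep hollow skirt (42 x 52 mm) below. Point 9 mm above the flange's upper face, 21 mm above the skirt's underside; at first 79 mm above the bench
- cover: The same service cover; origin at the centre of the skirt's underside, z up towards the ridge
- parts_tray: Open steel tray, 150 (x) x 180 (y) mm outside, 14 mm high, walls and floor 3 mm thick, fixed, empty. Origin: centre of its underside
- tool_stand: Wooden block, 150 (x) x 50 (y) x 62 mm high, fixed, with three upright 8 mm holes in a row along its x axis at x = -45, 0 and +45 mm, each holding an upright tool: the yellow stylus and the two screwdrivers, in any order. Origin: centre of its underside
- stylus_handle (a point): Centre of the round yellow handle (13 mm diameter, 70 mm long, black ends) of the stylus, 30 g. Its lower end rests on the tool stand's top; below it a black shaft, 6 mm diameter, 60 mm long. Point 35 mm above the handle's lower end, 95 mm above the shaft's tip, at first 97 mm above the bench; z from tip to handle
- stylus_tip (a point): Centre of the flat lower end of the stylus's shaft, 95 mm below the handle's centre; at first 2 mm above the bench, in the stand
- stylus: The same stylus; origin at its tip, z towards the handle
- red_driver (a point): Centre of the red handle (18 mm diameter, 78 mm long) of a screwdriver standing in the tool stand; to be left there
- blue_driver (a point): Centre of the blue handle (18 mm diameter, 78 mm long) of a screwdriver standing in the tool stand; to be left there
- multimeter: Handheld multimeter lying face up, 85 x 180 x 40 mm; bystander
- circuit_board: Green circuit board on short feet, 105 x 165 x 22 mm; bystander
- solder_reel: Reel of solder, 62 mm diameter, 38 mm high; bystander
- bottle: White bottle with red cap, 46 mm diameter, 115 mm high; bystander
- side_cutters: Side cutters with red grips, lying flat, 110 x 65 x 12 mm; bystander
There are look-alikes about, which are no part of the job. What is shaped like the cover but green is not meant.

How it is judged:
On the way, in this order (a step that is already met when the one before it is completed fails the run):
1. the cover lies flat in the tray, ridge up, let go (x of cover in the frame of parts_tray between -0.06 and 0.06 m and y of cover in the frame of parts_tray between -0.07 and 0.07 m and z of cover in the frame of parts_tray below 0.007 m and angle between cover's own z axis and vertical below 0.12 rad and contact force between cover and the fingers below 0.1 N and linear speed of cover below 0.03 m/s), for 0.2 s.
2. the gripped stylus reaches through the aperture and has the button all the way in (value of joint reset_button above 0.004 m and horizontal distance between stylus_tip and aperture below 0.008 m and z of stylus_tip in the frame of aperture below -0.018 m and contact force between stylus and controller above 2 N and contact force between the fingers and stylus above 2 N), for 0.5 s.
At the end, for the whole second after the job is handed in: The cover lies flat (within 7 degrees), ridge up, on the floor of the parts tray, let go and at rest; the stylus, gripped by the fingers, stands with its tip in the aperture (within 8 mm of its axis) and holds the red button at least 4 of its 5 mm down, still at the end (all of step 1 and all of step 2); the arm keeps its last pose, push and grip.
It fails at once if a screwdriver is moved more than 30 mm (distance of any of red_driver, blue_driver from where it was at the start of the episode above 0.03 m).
It fails at once if a bystander on the bench is moved more than 30 mm (distance of any of multimeter, circuit_board, solder_reel, bottle, side_cutters from where it was at the start of the episode above 0.03 m).
It also fails if it takes over 64 s, if anything falls off the work surface, if the arm or the gripper's body presses on something with over 40 N, if the wrist force passes 120 N, or if a joint passes its speed limit or range.

## Working session

There is one attempt and no reset: what is moved stays moved. The work goes in short steps, Python scripts to look and compute and a shell command to move; the robot and the scene stay as the last step left them, time stands still between calls to the robot, and variables do not carry over. Pictures are saved under pics/ and viewed, at most 13 in all, crops included, and the job is handed in when it is done.

```bash
mkdir -p pics; cat > h.py <<'E'
import numpy as np, cv2
from station import ctrl
from scipy.spatial.transform import Rotation as Ro
def ray(cal,p):
    K=np.array([[cal['fx'],0,cal['cx']],[0,cal['fy'],cal['cy']],[0,0,1.]])
    u=cv2.undistortPoints(np.array([[p]],float),K,np.array([cal['k1'],0,0,0.]))[0,0]
    R=np.array(cal['R']);t=np.array(cal['t'])
    d=R.T@np.array([u[0],u[1],1]);return -R.T@t,d
def atz(cal,p,z):
    o,d=ray(cal,p);return o+d*(z-o[2])/d[2]
def pix(cal,X):
    R=np.array(cal['R']);c=R@np.array(X)+np.array(cal['t']);x=c[:2]/c[2]
    x=x*(1+cal['k1']*(x@x));return [cal['fx']*x[0]+cal['cx'],cal['fy']*x[1]+cal['cy']]
def totool(dX):
    o=ctrl.get_obs();return Ro.from_rotvec(o['tool_rot']).inv().apply(dX)*100
E
python3 - <<'E'
from h import *
np.set_printoptions(precision=3,suppress=True)
a=ctrl.get_image('scene');b=ctrl.get_image('top')
cv2.imwrite('pics/s1.png',a);cv2.imwrite('pics/t1.png',b)
Z=dict(controller=0,cover_ridge=.079,parts_tray=0,tool_stand=0,stylus_handle=.097,red_driver=.1,blue_driver=.1)
for c in('top','scene'):
  cal=ctrl.calibration(c);print(c,cal['R'],cal['t'],cal['fx'],cal['k1'])
  for q,z in Z.items():
    for r in ctrl.landmark_of(c,q)[:3]: print(q,np.round(r['position']),round(r['score'],2),atz(cal,r['position'],z))
o=ctrl.get_obs();print(o['tool_pos'],Ro.from_rotvec(o['tool_rot']).as_matrix(),o['opening'],o['t'])
E
```

```text
top [[ 0.026 -1.     0.015]
 [-0.998 -0.027 -0.059]
 [ 0.059 -0.014 -0.998]] [-0.006  0.562  1.216] 545.3747018596112 -0.0387743856397809
controller [262. 205.] 0.96 [0.553 0.034 0.   ]
cover_ridge [164. 219.] 0.88 [0.515 0.243 0.079]
cover_ridge [246. 201.] 0.84 [0.558 0.069 0.079]
parts_tray [420. 235.] 0.94 [ 0.495 -0.329  0.   ]
parts_tray [116. 236.] 0.36 [0.475 0.365 0.   ]
tool_stand [115. 237.] 0.89 [0.471 0.368 0.   ]
stylus_handle [103. 237.] 0.56 [0.473 0.367 0.097]
stylus_handle [253. 205.] 0.26 [0.549 0.054 0.097]
red_driver [105. 212.] 0.7 [0.525 0.364 0.1  ]
red_driver [259. 207.] 0.42 [0.544 0.039 0.1  ]
blue_driver [102. 261.] 0.6 [0.423 0.366 0.1  ]
scene [[-0.814  0.581 -0.01 ]
 [ 0.4    0.547 -0.736]
 [-0.422 -0.603 -0.677]] [ 0.452 -0.18   1.249] 428.9417983180569 0.008629240216880675
controller [285. 239.] 0.66 [0.553 0.035 0.   ]
cover_ridge [361. 280.] 0.92 [0.545 0.266 0.079]
cover_ridge [292. 222.] 0.76 [0.556 0.064 0.079]
parts_tray [226. 158.] 0.82 [ 0.499 -0.323  0.   ]
tool_stand [422. 320.] 0.81 [0.467 0.367 0.   ]
tool_stand [297. 230.] 0.53 [0.51  0.027 0.   ]
stylus_handle [172. 235.] 0.55 [ 0.787 -0.036  0.097]
stylus_handle [431. 292.] 0.49 [0.476 0.367 0.097]
red_driver [413. 302.] 0.92 [0.521 0.363 0.1  ]
blue_driver [446. 277.] 0.83 [0.429 0.362 0.1  ]
[0.247 0.574 0.231] [[-0.919  0.395  0.   ]
 [ 0.395  0.919  0.   ]
 [-0.     0.    -1.   ]] 0.08554233136227574 0.8
```

View pics/t1.png

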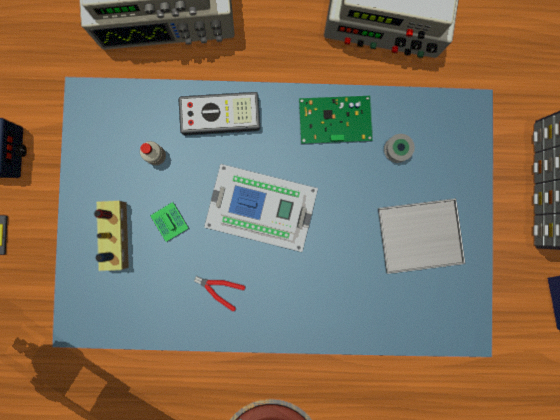

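View pics/s1.png

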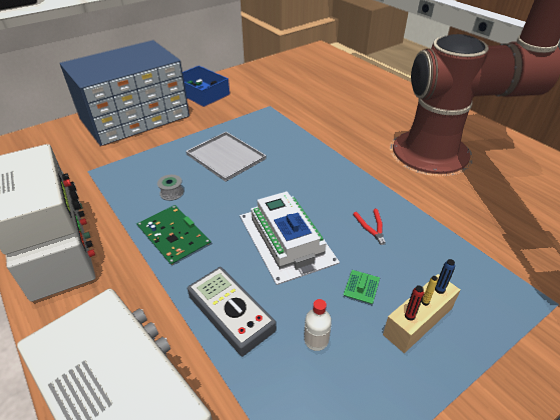

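Candidates for the cover in the top picture are the dark blue one on the controller at (246,201) and a green look-alike at (168,222). By the description it is the blue one. In the top picture the stand is at (112,237), with the yellow stylus in the middle hole between the red and blue drivers. The tray is at (420,236). I'll move above the cover and check it close up.

```bash
cat >> h.py <<'E'
def goal(X,ydir=None):
    "print shift(cm) and turn about tool z (rad) to world TCP X, tool y along ydir (mod pi), tool down"
    o=ctrl.get_obs();R=Ro.from_rotvec(o['tool_rot']);s=R.inv().apply(np.array(X)-o['tool_pos'])*100
    y=np.array([ydir[0],ydir[1],0.]) if ydir is not None else R.apply([0,1,0])*[1,1,0]
    y/=np.linalg.norm(y)
    if y@R.apply([0,1,0])<0:y=-y
    z=np.array([0,0,-1.]);T=np.column_stack([np.cross(y,z),y,z])
    print('shift',np.round(s,2),'turn',np.round((R.inv()*Ro.from_matrix(T)).as_rotvec(),3),'q6',round(o['q'][5],2),'t',round(o['t'],2))
E
python3 -m handwheel '[[[-25,-17.5,1],[0,0,0.7]],[[-25,-17.5,1],[0,0,0.7]],[[-25,-17.5,1],[0,0,0.7]],[[-25,-17.5,1],[0,0,0.7]],[[-25,-17.5,1],[0,0,0.7]]]'
python3 -c "
from h import *
goal([.545,.06,.23],[.976,-.216])"
```

```text
t: 1.42
tool_pos: [0.4082, 0.3129, 0.2215]
tool_rot: [1.651, 2.672, 0.001]
contact_force: [1.1, -0.0, 0.1]
opening: 0.0857
grip_force: 0.0
shift [-28.74   0.92  -0.84] turn [ 0.001 -0.     0.682] q6 0.05 t 1.43
```

```bash

python3 -m handwheel '[[[-28.7,0.9,-0.8],[0,0,0.68]],[[-28.7,0.9,-0.8],[0,0,0.68]],[[-28.7,0.9,-0.8],[0,0,0.68]],[[-28.7,0.9,-0.8],[0,0,0.68]],[[-28.7,0.9,-0.8],[0,0,0.68]]]'
cat > look.py <<'E'
import sys
from h import *
np.set_printoptions(precision=4,suppress=True)
cal=ctrl.calibration('wrist');im=ctrl.get_image('wrist');cv2.imwrite('pics/%s.png'%sys.argv[1],im)
for a in sys.argv[2:]:
    q,z=a.split(':')
    for r in ctrl.landmark_of('wrist',q)[:2]: print(q,np.round(r['position']),round(r['score'],2),atz(cal,r['position'],float(z)))
E
python3 look.py w1 cover_ridge:.079 controller:0
python3 -c "
from h import *
goal([.557,.067,.23],[.976,-.216])"
```

```text
t: 2.05
tool_pos: [0.5451, 0.0596, 0.2296]
tool_rot: [2.45, 1.966, 0.001]
contact_force: [-0.3, 0.9, 0.5]
opening: 0.0853
grip_force: 0.0
cover_ridge [291. 187.] 0.67 [0.5575 0.0637 0.079 ]
cover_ridge [488.  50.] 0.47 [0.7187 0.1329 0.079 ]
controller [ 85. 134.] 0.35 [0.3703 0.1421 0.    ]
shift [ 0.87  1.08 -0.07] turn [-0. -0. -0.] q6 0.19 t 2.2
```

View pics/w1.png

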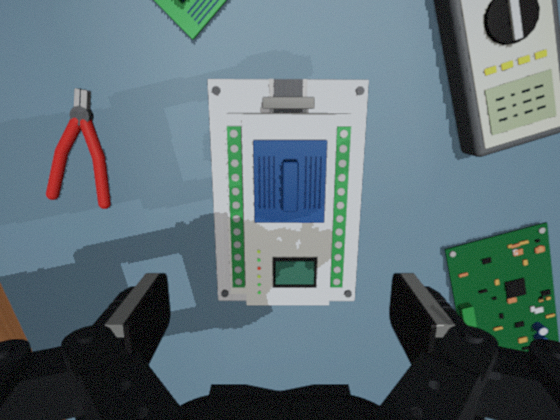

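The close view confirms the dark blue cover, with its ridge at about (290,186), between the green terminal strips and aligned with the tool. Part of the green look-alike shows at (192,15). I'll work out the pose from the flange corners.

```bash
python3 - <<'E'
from h import *
cal=ctrl.calibration('wrist')
P=[atz(cal,p,.070) for p in [(253,139.5),(327,139.5),(325.5,222),(254,222)]]
print(np.round(P,4));c=np.mean(P,0);print('c',c)
d=(P[0]+P[1]-P[2]-P[3]);d/=np.linalg.norm(d);print('ydir',d)
Q=[atz(cal,p,.004) for p in [(216,90),(360,90),(348,294),(225,294)]];print(np.round(Q,4),np.mean(Q,0))
x=[d[1],-d[0]]
goal([c[0],c[1],.065],x)
E
```

```text
[[0.5348 0.1076 0.07  ]
 [0.5925 0.0949 0.07  ]
 [0.5788 0.0271 0.07  ]
 [0.5194 0.0403 0.07  ]]
c [0.55638784 0.06747421 0.07      ]
ydir [0.21126859 0.97742805 0.        ]
[[ 0.5059  0.1548  0.004 ]
 [ 0.6379  0.1256  0.004 ]
 [ 0.5916 -0.0823  0.004 ]
 [ 0.4597 -0.0531  0.004 ]] [0.54878844 0.03627403 0.004     ]
shift [ 0.9   1.01 16.43] turn [-0.    -0.    -0.005] q6 0.19 t 2.2
```

```bash

python3 -m handwheel '[[[0.9,1.0,5],[0,0,0]],[[0.9,1.0,10],[0,0,0]],[[0.9,1.0,14],[0,0,0]],[[0.9,1.0,15.6],[0,0,0]],[[0.9,1.0,15.6],[0,0,0]]]'
python3 -m handwheel '[[[0,0,0],[0,0,0]],[[0,0,0],[0,0,0]],[[0,0,0],[0,0,0]],[[0,0,0],[0,0,0]],[[0,0,0],[0,0,0]]]' 1 40
```

```text
t: 2.82
tool_pos: [0.555, 0.0696, 0.0728]
tool_rot: [-2.445, -1.971, 0.002]
contact_force: [0.8, 0.0, 0.4]
opening: 0.0854
grip_force: 0.0
t: 3.45
tool_pos: [0.5563, 0.0689, 0.074]
tool_rot: [2.446, 1.97, 0.001]
contact_force: [0.6, 0.1, 2.3]
opening: 0.0109
grip_force: 41.9
```

```bash

python3 -m handwheel '[[[0,0,-2],[0,0,0]],[[0,0,-6],[0,0,0]],[[0,0,-9],[0,0,0]],[[0,0,-9],[0,0,0]]]'
python3 -c "
from h import *
goal([.497,-.326,.16],[.997,.08])"
```

```text
t: 3.95
tool_pos: [0.558, 0.0689, 0.1678]
tool_rot: [2.443, 1.967, 0.009]
contact_force: [0.3, 0.8, -0.2]
opening: 0.0108
grip_force: 41.5
shift [-39.88   2.46   0.74] turn [ 0.007 -0.    -0.295] q6 0.21 t 3.95
```

```bash

python3 -m handwheel '[[[-5,0.3,0],[0,0,-0.05]],[[-11,0.7,0],[0,0,-0.1]],[[-17,1.1,0],[0,0,-0.2]],[[-23,1.5,0.3],[0,0,-0.29]],[[-29,1.9,0.5],[0,0,-0.29]]]'
python3 -c "
from h import *
goal([.497,-.326,.16],[.997,.08])"
```

```text
t: 4.58
tool_pos: [0.5111, -0.2198, 0.157]
tool_rot: [-2.135, -2.302, 0.0]
contact_force: [0.3, 0.2, -0.6]
opening: 0.0107
grip_force: 41.5
shift [-10.48  -2.21  -0.31] turn [-0.001 -0.001 -0.005] q6 -0.62 t 4.58
```

```bash

python3 -m handwheel '[[[-5,-1.1,0],[0,0,0]],[[-9,-2,0],[0,0,0]],[[-10.5,-2.2,0],[0,0,0]],[[-10.5,-2.2,0],[0,0,0]]]'
python3 look.py w2 parts_tray:0.0 cover_ridge:.18
python3 -c "
from h import *
goal([.497,-.326,.020])"
```

```text
t: 5.08
tool_pos: [0.498, -0.3246, 0.1574]
tool_rot: [-2.137, -2.301, -0.001]
contact_force: [0.3, 0.3, -0.9]
opening: 0.0109
grip_force: 41.5
parts_tray [272. 202.] 0.86 [ 0.494  -0.3323  0.    ]
cover_ridge [282. 294.] 0.86 [ 0.5    -0.3193  0.18  ]
shift [-0.28 -0.17 13.79] turn [-0.    -0.001 -0.   ] q6 -0.78 t 5.22
```

View pics/w2.png

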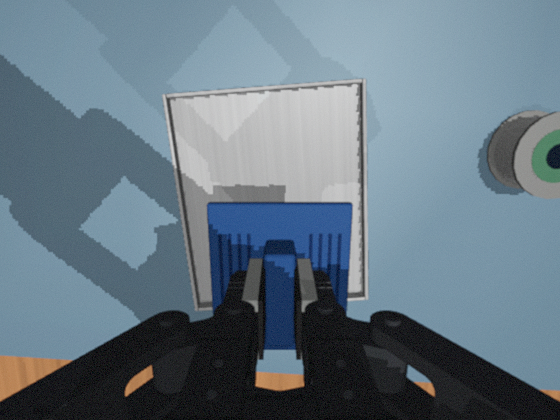

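The cover hangs level in the fingers at (280,275), with the tray around (270,200) below it. I'll lower it.

```bash

python3 -m handwheel '[[[-0.2,-0.2,5],[0,0,0]],[[-0.3,-0.2,9.5],[0,0,0]],[[-0.3,-0.2,12.5],[0,0,0]],[[-0.3,-0.2,13.6],[0,0,0]],[[-0.3,-0.2,13.75],[0,0,0]]]'
python3 -m handwheel '[[[0,0,0],[0,0,0]],[[0,0,0.1],[0,0,0]],[[0,0,0.1],[0,0,0]]]'
```

```text
t: 5.85
tool_pos: [0.4969, -0.3272, 0.0208]
tool_rot: [-2.135, -2.304, -0.0]
contact_force: [-0.1, 0.6, -0.1]
opening: 0.0107
grip_force: 41.5
t: 6.22
tool_pos: [0.4971, -0.3284, 0.0208]
tool_rot: [2.136, 2.302, 0.0]
contact_force: [0.2, 0.9, -0.0]
opening: 0.011
grip_force: 41.5
```

```bash

python3 -m handwheel '[[[0,0,0.1],[0,0,0]],[[0,0,0.2],[0,0,0]],[[0,0,0.2],[0,0,0]]]'
```

```text
t: 6.6
tool_pos: [0.4968, -0.3282, 0.019]
tool_rot: [-2.137, -2.303, 0.0]
contact_force: [-2.1, 2.5, 6.0]
opening: 0.0111
grip_force: 42.3
```

```bash

python3 -m handwheel '[[[0,0,0],[0,0,0]],[[0,0,0],[0,0,0]],[[0,0,0],[0,0,0]]]' 0.2
python3 -m handwheel '[[[0,0,-2],[0,0,0]],[[0,0,-6],[0,0,0]],[[0,0,-12],[0,0,0]],[[0,0,-18],[0,0,0]],[[0,0,-20],[0,0,0]]]'
python3 look.py w3 cover_ridge:.024
python3 -c "
from h import *
goal([.497,0,.22],[.5,.5])"
```

```text
t: 6.98
tool_pos: [0.4965, -0.3279, 0.0175]
tool_rot: [-2.136, -2.303, 0.0]
contact_force: [-0.6, 0.4, -0.5]
opening: 0.0344
grip_force: 0.0
t: 7.6
tool_pos: [0.4985, -0.3295, 0.2254]
tool_rot: [2.129, 2.296, 0.001]
contact_force: [0.1, -0.3, 0.0]
opening: 0.034
grip_force: 0.0
cover_ridge [277. 186.] 0.65 [ 0.4999 -0.3345  0.024 ]
shift [32.83  2.37  0.1 ] turn [ 0.003  0.007 -0.71 ] q6 -0.78 t 7.7
```

View pics/w3.png

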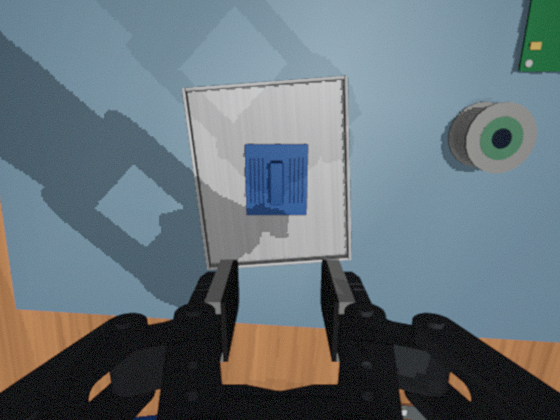

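The cover lies flat at about (276,180), inside the tray and released. Next I'll go over the controller for a look at the aperture, turning on the way to the stylus.

```bash

python3 -m handwheel '[[[5,1,0],[0,0,-0.1]],[[11,2,0],[0,0,-0.25]],[[17,3,0],[0,0,-0.42]],[[23,4,0],[0,0,-0.6]],[[29,4,0],[0,0,-0.7]]]' -0.3
python3 look.py w4 aperture:.056
python3 -c "
from h import *
cal=ctrl.calibration('wrist');print(pix(cal,[.554,.057,.056]))
goal([.475,.367,.23],[0,1])"
```

```text
t: 8.32
tool_pos: [0.5135, -0.0336, 0.2151]
tool_rot: [-1.21, -2.895, 0.001]
contact_force: [1.1, -0.0, 0.7]
opening: 0.0553
grip_force: 0.0
aperture [393. 147.] 0.75 [0.553  0.0577 0.056 ]
[np.float64(391.32207790550405), np.float64(151.84929148781688)]
shift [30.89 25.36 -1.38] turn [ 0.001 -0.005 -0.788] q6 -0.99 t 8.43
```

View pics/w4.png

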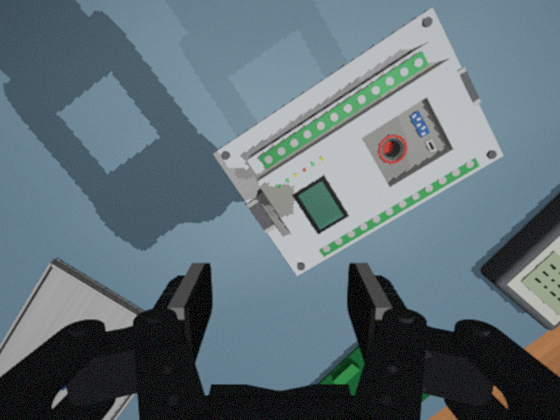

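The red-ringed aperture shows at (392,148), which gives about (0.553, 0.058), as predicted. On to the stylus.

```bash

python3 -m handwheel '[[[4,4,-1],[0,0,-0.15]],[[8,8,-2],[0,0,-0.3]],[[12,13,-3],[0,0,-0.45]],[[16,17,-4],[0,0,-0.62]],[[20,21,-4],[0,0,-0.78]]]' 
python3 -c "
from h import *
goal([.535,.367,.25],[0,1])"
```

```text
t: 9.05
tool_pos: [0.5248, 0.2552, 0.2567]
tool_rot: [-0.018, -3.14, 0.001]
contact_force: [1.2, -0.1, -0.5]
opening: 0.0556
grip_force: 0.0
shift [-0.9  11.19  0.66] turn [-0.001 -0.001 -0.011] q6 -1.23 t 9.05
```

```bash

python3 -m handwheel '[[[0,5,0],[0,0,0]],[[-0.5,10,0],[0,0,0]],[[-1,11.2,0],[0,0,0]],[[-1,11.2,0],[0,0,0]]]' 
python3 look.py w5 stylus_handle:.097 red_driver:.101 blue_driver:.101 tool_stand:0
```

```text
t: 9.55
tool_pos: [0.5365, 0.3652, 0.2557]
tool_rot: [-0.025, -3.139, 0.004]
contact_force: [0.1, 0.4, -1.2]
opening: 0.0556
grip_force: 0.0
stylus_handle [277. 116.] 0.61 [0.4759 0.3645 0.097 ]
stylus_handle [211. 278.] 0.22 [0.6147 0.3035 0.097 ]
red_driver [283. 173.] 0.68 [0.5209 0.3683 0.101 ]
blue_driver [272.  54.] 0.94 [0.4319 0.3609 0.101 ]
blue_driver [280. 112.] 0.44 [0.4734 0.3667 0.101 ]
tool_stand [276. 116.] 0.92 [0.4789 0.3627 0.    ]
```

View pics/w5.png

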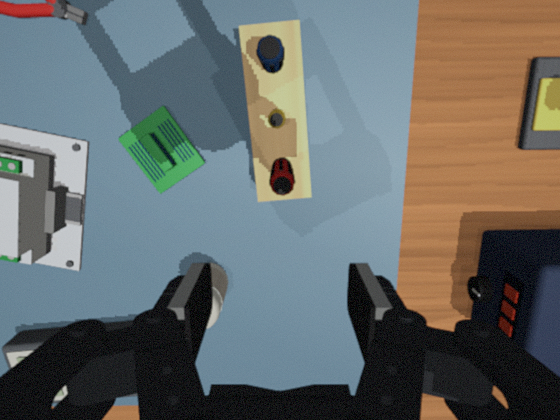

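The stylus end is at (276,120) between the blue driver (271,50) and the red driver (282,175). The row is tilted about 5°.

```bash
python3 -c "
from h import *
cal=ctrl.calibration('wrist')
a=atz(cal,(276,120),.132);print(a)
goal([(a[0]+.4755)/2,(a[1]+.365)/2,.093],[-.083,.997])"
```

```text
[0.47859226 0.36333696 0.132     ]
shift [ 5.98 -0.14 16.48] turn [-0.     0.    -0.101] q6 -1.07 t 9.8
```

```bash

python3 -m handwheel '[[[4,-0.1,3],[0,0,-0.05]],[[5.9,-0.1,8],[0,0,-0.1]],[[5.9,-0.1,8.5],[0,0,-0.1]],[[5.9,-0.1,8.5],[0,0,-0.1]]]' 
python3 -m handwheel '[[[0,0,3],[0,0,0]],[[0,0,6],[0,0,0]],[[0,0,8],[0,0,0]],[[0,0,8],[0,0,0]]]' 
python3 -m handwheel '[[[0,0,0],[0,0,0]],[[0,0,0],[0,0,0]],[[0,0,0],[0,0,0]],[[0,0,0],[0,0,0]],[[0,0,0],[0,0,0]]]' 1 60
python3 -c "
from h import *
goal([.477,.365,.20])"
```

```text
t: 10.3
tool_pos: [0.4788, 0.3657, 0.1741]
tool_rot: [-0.13, 3.137, 0.001]
contact_force: [0.6, 0.2, 1.0]
opening: 0.0558
grip_force: 0.0
t: 10.8
tool_pos: [0.478, 0.3656, 0.0925]
tool_rot: [0.131, -3.138, 0.001]
contact_force: [-0.9, -0.5, 0.5]
opening: 0.0554
grip_force: 0.0
t: 11.42
tool_pos: [0.4786, 0.3657, 0.0944]
tool_rot: [-0.132, 3.137, -0.0]
contact_force: [0.1, -3.7, 6.5]
opening: 0.0112
grip_force: 58.6
shift [  0.14  -0.06 -10.56] turn [-0.     0.002  0.   ] q6 -1.13 t 11.43
```

```bash

python3 -m handwheel '[[[0,0,-2],[0,0,0]],[[0,0,-5],[0,0,0]],[[0,0,-9],[0,0,0]],[[0,0,-12],[0,0,0]],[[0,0,-12],[0,0,0]]]' 
python3 - <<'E'
from h import *
o=ctrl.get_obs();print(o['opening'],o['grip_force'])
goal([.5535,.058,.20])
for c in('scene',):
  cal=ctrl.calibration(c);im=ctrl.get_image(c);p=np.array(pix(cal,o['tool_pos'])).astype(int);print(p)
  x,y=p;k=im[max(0,y-70):y+130,max(0,x-100):x+100];cv2.imwrite('pics/s6.png',cv2.resize(k,None,fx=3,fy=3))
E
```

```text
t: 12.05
tool_pos: [0.479, 0.3672, 0.2175]
tool_rot: [-0.132, 3.133, 0.007]
contact_force: [-0.4, 0.1, -0.8]
opening: 0.0112
grip_force: 58.6
0.011169502738915068 58.594472142485756
shift [ -4.81 -31.45   1.65] turn [ 0.004  0.006 -0.   ] q6 -1.13 t 12.05
[448 246]
```

View pics/s6.png

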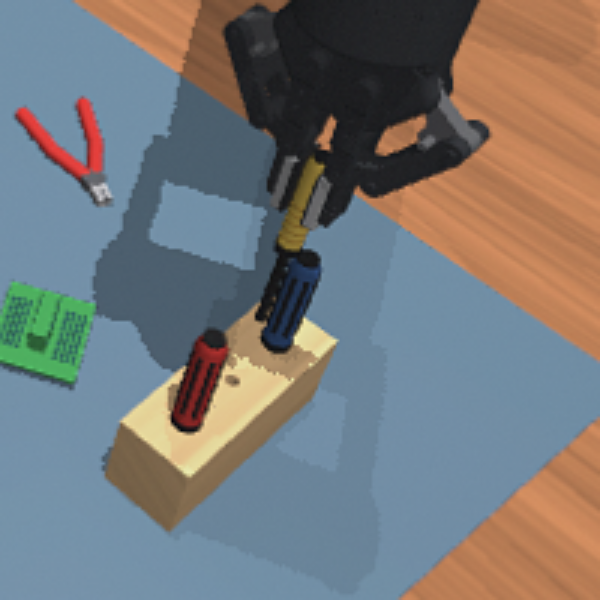

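The crop shows the yellow stylus gripped upright and out of its hole at (300,210 to 310). The red and blue drivers are still standing. I'll move it over the aperture.

```bash

python3 -m handwheel '[[[-0.8,-5,0],[0,0,0]],[[-1.8,-11,0],[0,0,0]],[[-2.7,-17,0],[0,0,0]],[[-3.6,-23,0.5],[0,0,0]],[[-4.3,-28,1],[0,0,0]]]' 
python3 -m handwheel '[[[-0.4,-3,0.5],[0,0,0]],[[-0.4,-3.4,0.5],[0,0,0]],[[-0.4,-3.4,0.5],[0,0,0]]]' 
cat > tip.py <<'E'
import sys
from h import *
np.set_printoptions(precision=4,suppress=True)
o=ctrl.get_obs();print(o['tool_pos'])
zt=o['tool_pos'][2]-.0915
big=[]
for c in('scene','top','wrist'):
    cal=ctrl.calibration(c);im=ctrl.get_image(c)
    for q,z in(('stylus_tip',zt),('stylus_handle',zt+.095),('aperture',.056)):
        for r in ctrl.landmark_of(c,q)[:2]:print(c,q,np.round(r['position'],1),round(r['score'],2),atz(cal,r['position'],z))
    x,y=np.array(pix(cal,[.5535,.058,.09])).astype(int)
    h=45 if c!='wrist' else 130
    k=im[max(0,y-h):y+h,max(0,x-h):x+h];print(c,'origin',max(0,x-h),max(0,y-h),'scale',390/k.shape[1]);big.append(cv2.resize(k,(390,int(390*k.shape[0]/k.shape[1]))))
H=max(b.shape[0] for b in big[:2])
cv2.imwrite('pics/%s.png'%sys.argv[1],np.hstack([cv2.copyMakeBorder(b,0,H-b.shape[0],0,0,0) for b in big[:2]]));cv2.imwrite('pics/%sw.png'%sys.argv[1],im)
goal([.5535,.058,.16])
E
python3 tip.py tip1
```

```text
t: 12.72
tool_pos: [0.5431, 0.0885, 0.2007]
tool_rot: [0.131, -3.136, -0.001]
contact_force: [0.5, 0.1, 0.2]
opening: 0.0112
grip_force: 58.7
t: 13.1
tool_pos: [0.5501, 0.0574, 0.1967]
tool_rot: [0.132, -3.137, -0.002]
contact_force: [-0.5, 0.3, 0.8]
opening: 0.0113
grip_force: 58.7
[0.5501 0.0574 0.1967]
scene stylus_tip [294.5 211.5] 0.66 [0.5485 0.0631 0.1052]
scene stylus_handle [296.  173.9] 0.64 [0.5438 0.0587 0.2002]
scene aperture [289.5 228.8] 0.93 [0.558  0.0591 0.056 ]
scene origin 246 171 scale 4.333333333333333
top origin 205 157 scale 4.333333333333333
wrist stylus_tip [276.8 210.9] 0.64 [0.5495 0.0557 0.1052]
wrist stylus_handle [277.7 272.1] 0.65 [0.5482 0.0566 0.2002]
wrist aperture [279.6 198.2] 0.65 [0.5531 0.0579 0.056 ]
wrist origin 149 80 scale 1.5
shift [-0.27  0.08  3.79] turn [-0.  0.  0.] q6 -1.69 t 13.7
```

View pics/tip1.png

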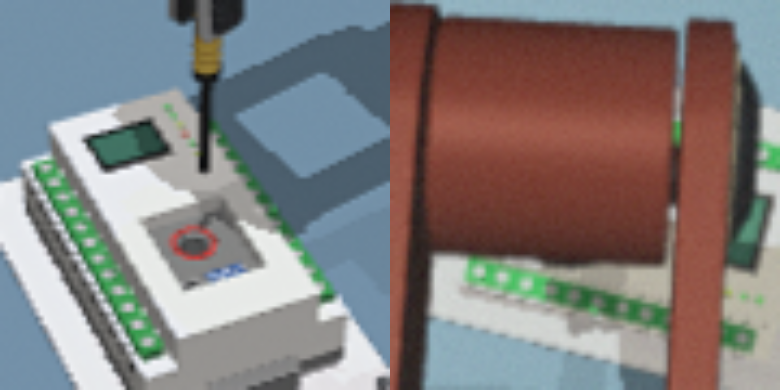

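The left half shows the stylus tip at crop (205,172), above and slightly short of the red ring at crop (194,243). I'll lower it to just above the mouth and compare again.

```bash

python3 -m handwheel '[[[-0.35,0.1,1.5],[0,0,0]],[[-0.35,0.1,3],[0,0,0]],[[-0.35,0.1,3.8],[0,0,0]],[[-0.35,0.1,3.8],[0,0,0]]]' 
python3 tip.py tip2
python3 - <<'E'
import cv2,numpy as np
a=cv2.imread('pics/tip2.png')[:, :390];b=cv2.imread('pics/tip2w.png')[130:260,215:345]
cv2.imwrite('pics/tip2c.png',np.hstack([a,cv2.resize(b,(390,390))]))
E
```

```text
t: 14.2
tool_pos: [0.5534, 0.0581, 0.1582]
tool_rot: [0.132, -3.136, -0.0]
contact_force: [0.6, -1.0, -0.2]
opening: 0.0109
grip_force: 58.7
[0.5534 0.0581 0.1582]
scene stylus_tip [293.1 225.8] 0.64 [0.5527 0.0648 0.0667]
scene stylus_handle [295.1 187.5] 0.53 [0.5417 0.0544 0.1617]
scene aperture [288.8 230.4] 0.8 [0.5622 0.0621 0.056 ]
scene aperture [443.6 276.2] 0.39 [0.3939 0.3416 0.056 ]
scene origin 246 171 scale 4.333333333333333
top origin 205 157 scale 4.333333333333333
wrist stylus_tip [276.6 210.3] 0.96 [0.5531 0.0562 0.0667]
wrist stylus_handle [280.4 274. ] 0.63 [0.5531 0.0585 0.1617]
wrist aperture [276.8 203.5] 0.62 [0.5513 0.0562 0.056 ]
wrist origin 149 91 scale 1.5
shift [ 0.08 -0.01 -0.01] turn [-0.  0.  0.] q6 -1.68 t 14.8
```

View pics/tip2c.png

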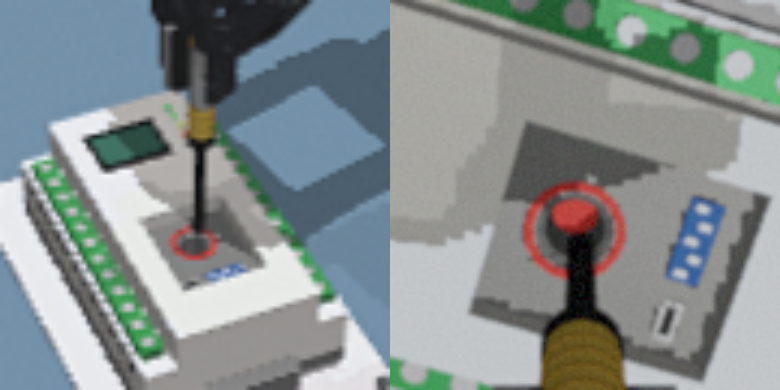

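```bash
python3 - <<'E'
from h import *
from station import ctrl
for c,t,a in(('wrist',(277.6,209),(276.3,206.3)),('scene',(291.7,223.6),(290.8,227.1))):
    cal=ctrl.calibration(c);T=atz(cal,t,.0667);A=atz(cal,a,.056);print(c,T,A,'d tool cm',totool(A-T))
E
```

```text
wrist [0.55174823 0.05683415 0.0667    ] [0.55292233 0.0559892  0.056     ] d tool cm [-0.10963398 -0.09403758  1.07002883]
scene [0.55101756 0.05755338 0.0667    ] [0.55248601 0.05649132 0.056     ] d tool cm [-0.1371393  -0.11814757  1.07003607]
```

Both cameras agree on a correction of about (-0.12, -0.10) cm. I'll insert it now.

```bash

python3 -m handwheel '[[[-0.12,-0.1,0],[0,0,0]],[[-0.12,-0.1,0.7],[0,0,0]],[[-0.12,-0.1,1.4],[0,0,0]],[[-0.12,-0.1,2.1],[0,0,0]],[[-0.12,-0.1,2.6],[0,0,0]]]' - 100
python3 -m handwheel '[[[0,0,0.2],[0,0,0]],[[0,0,0.4],[0,0,0]],[[0,0,0.4],[0,0,0]]]'
```

```text
t: 15.42
tool_pos: [0.5552, 0.0573, 0.1328]
tool_rot: [0.132, -3.138, -0.0]
contact_force: [0.4, -0.1, -0.5]
opening: 0.0107
grip_force: 97.4
t: 15.8
tool_pos: [0.5557, 0.0573, 0.1303]
tool_rot: [-0.132, 3.138, -0.0]
contact_force: [-0.5, -0.3, 2.3]
opening: 0.0109
grip_force: 97.5
```

```bash

python3 -m handwheel '[[[0,0,0.2],[0,0,0]],[[0,0,0.4],[0,0,0]],[[0,0,0.4],[0,0,0]]]'
python3 -m handwheel '[[[0,0,0.1],[0,0,0]],[[0,0,0.15],[0,0,0]],[[0,0,0.15],[0,0,0]]]'
```

```text
t: 16.18
tool_pos: [0.5558, 0.0573, 0.1261]
tool_rot: [-0.132, 3.138, -0.0]
contact_force: [-1.2, 0.2, 4.8]
opening: 0.0106
grip_force: 97.7
t: 16.55
tool_pos: [0.5561, 0.0573, 0.1254]
tool_rot: [-0.132, 3.138, -0.0]
contact_force: [-1.7, -0.8, 7.1]
opening: 0.0102
grip_force: 98.1
```

```bash

python3 -m handwheel '[[[0,0,0.1],[0,0,0]],[[0,0,0.15],[0,0,0]],[[0,0,0.15],[0,0,0]],[[0,0,0.15],[0,0,0]],[[0,0,0.15],[0,0,0]]]'
python3 -m handwheel '[[[0,0,0],[0,0,0]],[[0,0,0],[0,0,0]],[[0,0,0],[0,0,0]],[[0,0,0],[0,0,0]],[[0,0,0],[0,0,0]]]'
python3 tip.py tip3
python3 - <<'E'
import cv2,numpy as np
a=cv2.imread('pics/tip3.png')[:, :390];b=cv2.imread('pics/tip3w.png')[130:260,215:345]
cv2.imwrite('pics/tip3c.png',np.hstack([a,cv2.resize(b,(390,390))]))
E
```

```text
t: 17.18
tool_pos: [0.5565, 0.0573, 0.1252]
tool_rot: [-0.132, 3.137, -0.0]
contact_force: [-2.7, 0.1, 11.8]
opening: 0.0105
grip_force: 98.7
t: 17.8
tool_pos: [0.5565, 0.0573, 0.1252]
tool_rot: [-0.132, 3.137, -0.0]
contact_force: [-3.0, 1.0, 12.2]
opening: 0.0108
grip_force: 98.7
[0.5565 0.0573 0.1252]
scene stylus_tip [292.8 232.6] 0.65 [0.5456 0.0553 0.0337]
scene stylus_handle [293.  200.7] 0.59 [0.5467 0.0548 0.1287]
scene aperture [292.5 228.1] 0.71 [0.5514 0.0612 0.056 ]
scene origin 246 171 scale 4.333333333333333
top aperture [254.4 203.9] 0.66 [0.553  0.0506 0.056 ]
top origin 205 157 scale 4.333333333333333
wrist stylus_tip [276.8 210.6] 0.61 [0.5548 0.0555 0.0337]
wrist stylus_handle [279.2 272. ] 0.66 [0.5532 0.057  0.1287]
wrist aperture [276.4 217.6] 0.93 [0.5527 0.0553 0.056 ]
wrist origin 151 109 scale 1.5
shift [ 0.29  0.09 -3.48] turn [-0.     0.002  0.   ] q6 -1.69 t 18.4
```

View pics/tip3c.png

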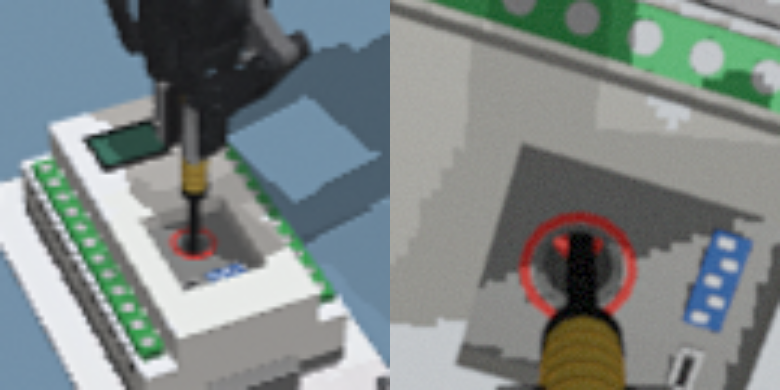

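The stylus is inside the red ring, pressing on the red button at crop (578,245). TCP travel was 5 mm and ended on a hard stop with 12 N, so the button is fully in. Handing in.

```bash
python3 -c "
from station import ctrl
print(ctrl.finish_job())"
```

```text
the job is handed in; nothing more can be done
None
```

I handed the job in: the blue cover lies flat, ridge up, in the parts tray, and the gripped stylus is holding the red button down with about 12 N; `finish_job()` gave no pass or fail result.

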